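# Sift the cinnamon through the slotted sieve

## Task

Lift the slotted sieve of cinnamon sticks out from under the spice shelf (its short lug is free to grip), set it down in the middle of the wooden board and let go, then take it by its long handle. Hold it over the open tin, clear of the rim, and shake it side to side, keeping it about level, until all three thin sticks have dropped into the tin and only the two thick ones are left; then set the sieve with the thick sticks back down flat in the middle of the board and let go. Carry it gently so that no stick is lost, and leave the tumbler, rolling pin and turner where they are.

Things in the scene. Friction and masses are not known exactly. Their poses are not given: they have to be found in the camera images.
- sieve_mid (a point): Centre of the basin of a wooden sieve, 22 mm above its underside; axes: x to the long handle, y sideways across the slots, z up. Basin 90 mm along x, 180 along y, 44 high, walls 5, open top; floor of 4 mm steel wires along x in close pairs, 12 mm up, with 19 mm slots between pairs. 0.2 to 0.33 kg. It starts on the counter in front of the spice shelf, handle tucked under the shelf.
- sieve_handle (a point): Gripping point on the sieve's long handle (straight, level, 16 mm wide and high, 85 mm long, from the middle of the basin's +x wall, top flush with the rim): 83 mm along +x from the basin's centre, 38 mm outside the wall, at the handle's mid-height, 36 mm above the sieve's underside; axes as the sieve's.
- sieve_lug (a point): Gripping point on the sieve's short lug (16 mm wide and high, 40 mm long, from the middle of the basin's -x wall, top flush with the rim): 66 mm along -x from the basin's centre, 21 mm outside the wall, at mid-height, 36 mm above the underside; axes as the sieve's.
- thin1_mid (a point): Centre of thin cinnamon stick 1: 68 mm long, 14 mm thick, its x along its length, 12 g. It starts on a close pair of wires, lying along the sieve's x, in a shallow cradle: it rolls out sideways when the sieve is accelerated along its y by more than about 3 m/s2 (or tilted that way by more than about 15 degrees), and then drops through a slot.
- thin2_mid (a point): Centre of thin cinnamon stick 2: 68 mm long, 14 mm thick, its x along its length, 12 g. It starts on a close pair of wires, lying along the sieve's x, in a shallow cradle: it rolls out sideways when the sieve is accelerated along its y by more than about 3 m/s2 (or tilted that way by more than about 15 degrees), and then drops through a slot.
- thin3_mid (a point): Centre of thin cinnamon stick 3: 68 mm long, 14 mm thick, its x along its length, 12 g. It starts on a close pair of wires, lying along the sieve's x, in a shallow cradle: it rolls out sideways when the sieve is accelerated along its y by more than about 3 m/s2 (or tilted that way by more than about 15 degrees), and then drops through a slot.
- thick1_mid (a point): Centre of thick cinnamon stick 1: 68 mm long, 28 mm thick, its x along its length, 28 g; too thick for the slots, it starts lying in the slot next to the -y side wall of the sieve and stays there in a normal shake.
- thick2_mid (a point): Centre of thick cinnamon stick 2: 68 mm long, 28 mm thick, its x along its length, 28 g; too thick for the slots, it starts lying in the slot next to the +y side wall of the sieve and stays there in a normal shake.
- tin: The open aluminium tin, fixed to the counter: outside 150 mm along its x, 230 mm along its y, 60 mm high, walls 4 mm. Origin at the centre of its underside. It stands to one side of the spice shelf, the board to the other; which is left and which right changes.
- board_top (a point): Centre of the top face of the wooden board, fixed: 210 mm along its x, 220 mm along its y, 15 mm thick, top 15 mm above the counter.
- shelf: Low steel spice shelf, fixed, open at front (-x) and back: a board 160 mm along x, 260 mm along y, underside 110 mm and top 120 mm above the counter, on 6 mm side panels at its two y ends; two low spice tins fixed on top reach 155 mm. Origin on the counter under its centre.
- tumbler: Bystander: steel tumbler standing on top of the spice shelf, 60 mm across the rim, 80 mm high (its rim 200 mm above the counter). Origin at the centre of its underside.
- rolling_pin: Bystander: wooden rolling pin lying on the counter, 270 mm long along its x, 45 mm thick. Origin under its middle. Its x runs about along y of the room, beyond the tin or the board.
- turner: Bystander: flat steel turner lying on the counter, 260 mm long along its x (-125 to +135 mm), blade 90 mm wide, 16 mm high at the handle. Origin on the counter, under it; it lies about across the room like the rolling pin.
Things that resemble listed ones, but are neither listed nor needed, are in the scene too. What is shaped like the part that bears thin1_mid but turquoise is not meant.

How it is judged:
By the outcome, as a careful person would: the job done as asked, in the order asked, and still so for the second after the job is handed in, with the robot touching nothing.
It also fails if it takes over 72 s, if anything falls off the work surface, if the arm or the gripper's body presses on something with over 40 N, if the wrist force passes 120 N, or if a joint passes its speed limit or range.

## Robot

A 6-joint arm with a two-finger parallel gripper is mounted at the origin on the work surface. World frame = base frame: x ahead of the robot, y to its left, z up, the work surface at z = 0. Lengths are in mm, angles in rad, forces in N, time in s.
With the tool pointing down it reaches from about 250 to 725 mm from the base axis. Payload 9.7 kg.
Tool frame: the origin (TCP) lies at the very end of the fingers, on their centre line; the grasp point (between the pads) lies 19 mm behind it; z points along the fingers, y is the direction in which the jaws open and shut (so a half turn about z gives the same grasp; the last joint's range is limited). The gripper opens to 85 mm and grips with 20 to 120 N. Pads are 22 mm wide; open, the fingers measure 114 mm over their backs; the gripper's body (76 mm by 85 mm) begins 54 mm behind the grasp point. The pads swing forward as they close: fully open they stand 13 mm farther back than shut.
Start: joints at [-1.23, 0.087, 0.176, 1.66, 0, 1.571], TCP at [183.83, -518.366, 231.284] pointing down, gripper open.
Joint ranges: [-3.13, 3.13], [-0.85, 1.81], [-1.15, 1.24], [-2.2, 2.28], [-1.44, 1.52], [-3.14, 3.14]. Speed limits (rad/s): [2.22, 2.22, 2.57, 3.14, 3.14, 3.14].

## Interface

Orientations are given as a unit quaternion [w, x, y, z].
In Python, from cell import bot, effector, planner, viewer, sensors gives the robot as it stands. Calls block until the motion is done:
- bot.move_ptp(position, orientation): joint-space move of the TCP to a pose.
- bot.move_straight(position, vel=150, orientation=None, force_limit=None): straight line of the TCP; orientation=None keeps the orientation; vel is the mean speed in mm/s. With force_limit (N) it stops when the force on the tool has changed by that much, and returns True; else False.
- bot.goto_joints(angles): joint-space move.
- effector.command_gripper(opening, strength=None): opening from 0.0 (shut) to 1.0 (fully open); strength is the grip in N (None keeps the last); returns when the fingers have stopped.
- bot.dwell(seconds).
- planner.inverse_kinematics(position, orientation): joint angles nearest the present ones, or None.
- viewer.grab_frame(name): name is "scene" or "top" or "wrist"; returns a dict with "img" (420x560x3 uint8, red, green, blue), "vertical_fov" (degrees; the focal length in pixels is half the picture's height over the tangent of half this angle, whatever the lens; pixels are square), "cx", "cy" (the principal point, pixels), "dist_coeffs" ([k1, k2, p1, p2, k3] as OpenCV has them; the pictures are not rectified), "position" and "rotation" of the camera in the world; the wrist camera has in their place "T_tool_cam" (4x4, takes a point from camera to tool coordinates, whose origin is the TCP and whose axes are the flange's). Camera axes: x right, y down, z forward; pixel columns grow to the right and rows downward; lengths in mm; the calibration is good to about 2 mm. A picture is of the moment at which its call begins: read the wrist's pose just before it. There is no depth.
A pose or a line that the arm cannot do raises bot.Unreachable and nothing moves.
- bot.hand_in(): hands the job in, once; it reports no verdict.
Readings, each from a call of its own:
- sensors.get_t(): time.
- sensors.get_joint_pos(): joint angles.
- sensors.get_dq(): joint speeds.
- sensors.get_joint_efforts(): joint torques, N m.
- sensors.get_tool_pos(): TCP position.
- sensors.get_tcp_rot(): TCP orientation.
- sensors.get_ft_force(): force on the tool from outside, world axes, zero at the start.
- sensors.get_ft_torque(): the same for the moment, N m.
- sensors.get_opening(): opening from 0.0 (shut) to 1.0 (fully open).
Only numpy, scipy, OpenCV 4.12 (cv2) and the standard library are available. Lean on these libraries where they do the work, as an engineer would, in place of code of your own. Each camera call takes 0.05 s, during which the arm holds its last target. There are 200 camera calls.

## Working session

There is one attempt and no reset: what is moved stays moved. The work goes in short steps, each a Python script; the robot and the scene stay as the last script left them, time stands still between calls to the robot, and variables do not carry over. Pictures are saved under pics/ and viewed, about 8 in all and at most 12, crops included, and the job is handed in when it is done.

```bash
ls; mkdir -p pics; cat > h.py <<'E'
import numpy as np, cv2
from cell import bot, effector, planner, viewer, sensors
def K(f):
    fl=f["img"].shape[0]/2/np.tan(np.radians(f["vertical_fov"])/2)
    return np.array([[fl,0,f["cx"]],[0,fl,f["cy"]],[0,0,1.]])
def pose(f): return np.array(f["rotation"],float),np.array(f["position"],float)
def ray(f,uv,z):
    R,t=pose(f)
    p=cv2.undistortPoints(np.array(uv,float).reshape(-1,1,2),K(f),np.array(f["dist_coeffs"],float)).reshape(-1,2)
    d=np.c_[p,np.ones(len(p))]@R.T
    return t+d*((z-t[2])/d[:,2])[:,None]
def save(f,n,crop=None,s=1):
    im=f["img"]
    if crop: im=im[crop[1]:crop[3],crop[0]:crop[2]]
    cv2.imwrite(f"pics/{n}.png",cv2.resize(im[:,:,::-1],None,fx=s,fy=s,interpolation=cv2.INTER_CUBIC))
E
python3 - <<'E'
from h import *
import pickle
for n in("top","scene"):
    f=viewer.grab_frame(n); pickle.dump(f,open(n+"0.pkl","wb")); save(f,n+"0",s=1.4)
    print(n,f["position"],np.round(f["rotation"],3).tolist(),f["vertical_fov"],f["dist_coeffs"])
print(sensors.get_tcp_rot(),sensors.get_t(),sensors.get_ft_force())
E
```

```text
pics
top [ 486.74904565   16.04312373 1232.49098495] [0.04, -0.698, 0.714, -0.034] 43.00688503086871 [-0.19334751  0.          0.          0.          0.        ]
scene [1263.04616081 -423.01542052  810.71301875] [-0.359, 0.799, 0.442, -0.192] 50.14844129259647 [-0.06047515  0.          0.          0.          0.        ]
[-5.78545009e-04  9.85522126e-01  1.69545847e-01 -1.03825966e-04] 0.1 [-0.63005847 -0.13440037 -0.08186375]
```

View pics/top0.png

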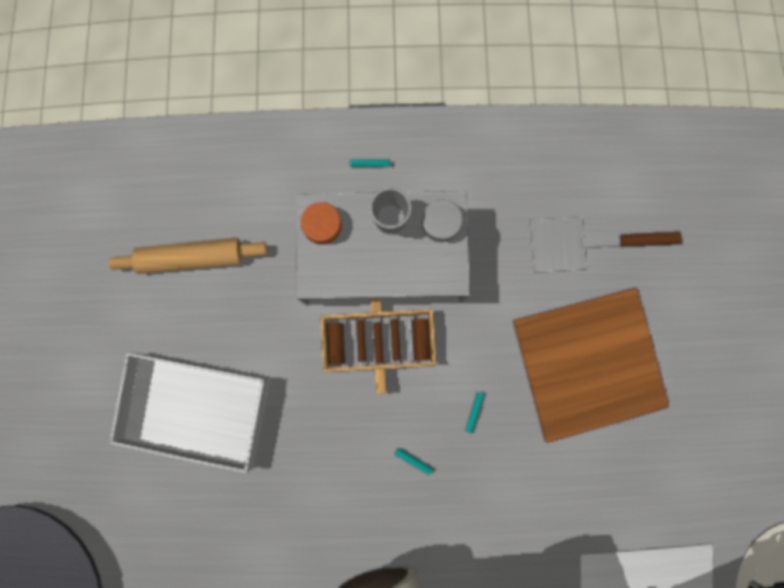

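View pics/scene0.png

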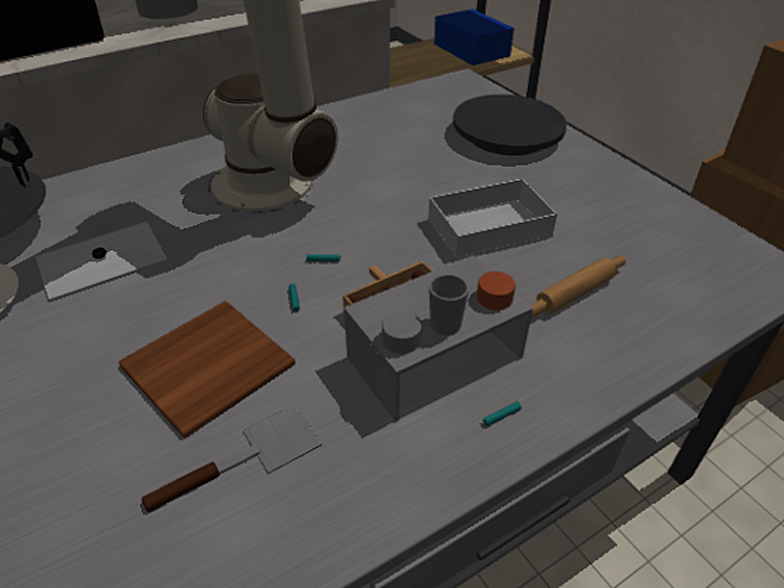

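Top view (1.4×): sieve at about (378,340) with its lug towards the robot at (380,380), tin on the left at about (188,412), board on the right at about (590,365). Turquoise decoys lie at (414,461), (475,412) and (371,163). The scene view agrees.

```bash
python3 - <<'E'
from h import *
import pickle
f=pickle.load(open("top0.pkl","rb")); im=f["img"]; hsv=cv2.cvtColor(im,cv2.COLOR_RGB2HSV)
def roi(m,x0,y0,x1,y1):
    o=np.zeros_like(m); o[y0:y1,x0:x1]=m[y0:y1,x0:x1]; return o
def rect(m,z,name,k=0):
    c=max(cv2.findContours(m,cv2.RETR_EXTERNAL,cv2.CHAIN_APPROX_NONE)[0],key=cv2.contourArea)
    if k:
        o=np.zeros_like(m); cv2.drawContours(o,[c],-1,255,-1); o=cv2.morphologyEx(o,cv2.MORPH_OPEN,np.ones((k,k)))
        c=max(cv2.findContours(o,cv2.RETR_EXTERNAL,cv2.CHAIN_APPROX_NONE)[0],key=cv2.contourArea)
    P=ray(f,c.reshape(-1,2),z)[:,:2].astype(np.float32)
    r=cv2.minAreaRect(P); print(name,r); return P
wood=((hsv[...,1]>90)&(hsv[...,0]<25)).astype(np.uint8)*255
S=roi(wood,225,205,315,285); rect(cv2.morphologyEx(S,cv2.MORPH_CLOSE,np.ones((3,3))),44,"sieve",11)
rect(roi(wood,360,200,485,320),15,"board")
# lug pixels: below basin
ys,xs=np.nonzero(S); 
for lo,hi in((268,280),(213,221)):
    k=(ys>=lo)&(ys<hi)&(xs>255)&(xs<285); 
    p=ray(f,np.c_[xs[k],ys[k]],44); print("lug/handle px",p.mean(0),p.min(0),p.max(0))
# tin rim corners by hand at z=60, sieve corners
c=np.array([(128,354),(265,378),(249,470),(112,441)])/1.4
p=ray(f,c,60)[:,:2];print("tin",p.round(1).tolist(),p.mean(0),np.linalg.norm(np.roll(p,-1,0)-p,axis=1))
c=np.array([(321,316),(433,310),(435,366),(324,371)])/1.4
p=ray(f,c,44)[:,:2];print("sieve",p.round(1).tolist(),p.mean(0),np.linalg.norm(np.roll(p,-1,0)-p,axis=1))
c=np.array([(297,299),(469,296),(467,191),(297,193)])/1.4
p=ray(f,c,120)[:,:2];print("shelf",p.round(1).tolist())
o=roi(wood,360,200,485,320)|S
save(f,"tin",(70,245,200,345),5)
E
```

```text
Traceback (most recent call last):
  File "h.py", line 10, in ray
    d=np.c_[p,np.ones(len(p))]@R.T
      ~~~~~~~~~~~~~~~~~~~~~~~~^~~~
ValueError: matmul: Input operand 1 has a mismatch in its core dimension 0, with gufunc signature (n?,k),(k,m?)->(n?,m?) (size 4 is different from 3)
```

```bash
python3 - <<'E'
s=open("h.py").read()
s=s.replace('def pose(f): return np.array(f["rotation"],float),np','from scipy.spatial.transform import Rotation as Ro\ndef qR(q): return Ro.from_quat(np.array(q,float)[[1,2,3,0]]).as_matrix()\ndef pose(f): return qR(f["rotation"]),np')
open("h.py","w").write(s)
E
cat > m1.py <<'E'
from h import *
import pickle
f=pickle.load(open("top0.pkl","rb")); im=f["img"]; hsv=cv2.cvtColor(im,cv2.COLOR_RGB2HSV)
def roi(m,x0,y0,x1,y1):
    o=np.zeros_like(m); o[y0:y1,x0:x1]=m[y0:y1,x0:x1]; return o
def rect(m,z,name,k=0):
    c=max(cv2.findContours(m,cv2.RETR_EXTERNAL,cv2.CHAIN_APPROX_NONE)[0],key=cv2.contourArea)
    if k:
        o=np.zeros_like(m); cv2.drawContours(o,[c],-1,255,-1); o=cv2.morphologyEx(o,cv2.MORPH_OPEN,np.ones((k,k)))
        c=max(cv2.findContours(o,cv2.RETR_EXTERNAL,cv2.CHAIN_APPROX_NONE)[0],key=cv2.contourArea)
    P=ray(f,c.reshape(-1,2),z)[:,:2].astype(np.float32)
    r=cv2.minAreaRect(P); print(name,r); return P
wood=((hsv[...,1]>90)&(hsv[...,0]<25)).astype(np.uint8)*255
S=roi(wood,225,205,315,285); rect(cv2.morphologyEx(S,cv2.MORPH_CLOSE,np.ones((3,3))),44,"sieve",11)
rect(roi(wood,360,200,485,320),15,"board")
ys,xs=np.nonzero(S)
for lo,hi in((268,280),(213,221)):
    k=(ys>=lo)&(ys<hi)&(xs>255)&(xs<285)
    p=ray(f,np.c_[xs[k],ys[k]],44); print("lug/handle px",p.mean(0),p.min(0),p.max(0))
for n,c,z in(("tin",[(128,354),(265,378),(249,470),(112,441)],60),("sieve",[(321,316),(433,310),(435,366),(324,371)],44),("shelf",[(297,299),(469,296),(467,191),(297,193)],120)):
    p=ray(f,np.array(c)/1.4,z)[:,:2];print(n,p.round(1).tolist(),p.mean(0),np.linalg.norm(np.roll(p,-1,0)-p,axis=1))
save(f,"tin",(70,245,200,345),5)
E
python3 m1.py
```

```text
sieve ((541.7421875, 43.32371520996094), (92.34239959716797, 178.9644775390625), 1.0065745115280151)
board ((494.2766418457031, -307.53436279296875), (206.564208984375, 218.35179138183594), 13.314809799194336)
lug/handle px [472.72505341  40.86264463  44.        ] [460.25769953  33.24000158  44.        ] [484.98068478  48.88384752  44.        ]
lug/handle px [599.66652029  46.31344542  44.        ] [591.93501269  39.47060252  44.        ] [607.93783799  53.18310503  44.        ]
tin [[524.7, 447.1], [483.7, 222.2], [339.2, 250.0], [384.5, 475.3]] [433.03253355 348.65327411] [228.68823396 147.19380887 229.83618259 143.02034981]
sieve [[581.2, 133.5], [586.8, -45.8], [497.4, -46.6], [493.3, 130.0]] [539.65259365  42.76831655] [179.46598375  89.36145505 176.71604043  87.98381343]
shelf [[601.6, 162.0], [600.2, -96.6], [761.6, -99.3], [764.9, 161.0]] [682.05704141  31.76850555] [258.52457838 161.42794594 260.33634761 163.32618966]
```

View pics/tin.png

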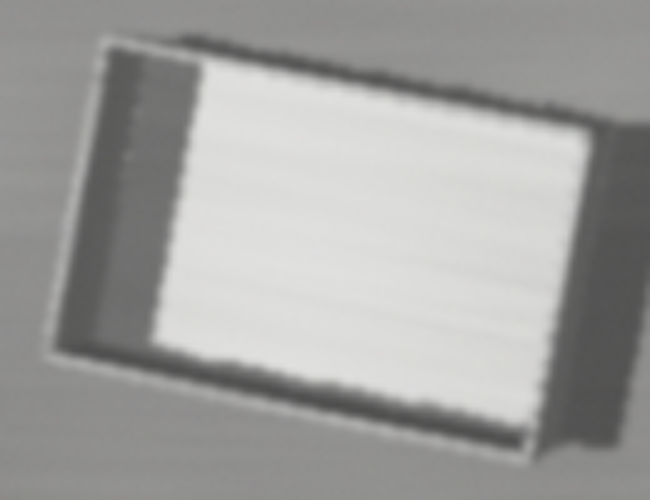

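Crop: the tin rim corners match my picks, and its sides come out at 229×145 against the given 230×150. The sieve measures 92×179 and the board 207×218, both matching what they must be. Next I check IK for all poses and go above the lug.

```bash
cat >> h.py <<'E'
def q(deg):
    a=np.radians(deg)/2; return [0,np.cos(a),np.sin(a),0]
def off(c,deg,d):
    a=np.radians(deg); return np.array([c[0]+d*np.cos(a),c[1]+d*np.sin(a)])
SV,SY=np.array([541.,43.]),1.8; BD,BY=np.array([494.3,-307.5]),13.3; TN,TY=np.array([433.,349.]),-10.8
E
python3 - <<'E'
from h import *
for fl in (0,180):
  for n,p,y,z in(("lug",off(SV,SY,-66),SY,17),("pull",(355,36),SY,60),("lugB",off(BD,BY,-66),BY,32),("hB",off(BD,BY,83),BY,32),("via",(450,0),0,120),("hT",off(TN,TY,83),TY,97)):
    j=planner.inverse_kinematics([*p,z],q(y+fl)); print(fl,n,np.round(p,1),None if j is None else np.round(j,2))
E
```

```text
0 lug [475.   40.9] [ 0.09 -0.06 -0.39  1.24  0.   -3.09]
0 pull [355  36] [ 0.1  -0.39 -0.57  1.39  0.   -3.07]
0 lugB [ 430.1 -322.7] [-0.64  0.07 -0.22  1.27  0.    2.27]
0 hB [ 575.1 -288.4] [-0.46  0.32  0.06  1.31  0.    2.44]
0 via [450   0] [ 0.   -0.17 -0.28  1.45  0.   -3.14]
0 hT [514.5 333.4] [ 0.58  0.23  0.08  1.42  0.   -2.38]
180 lug [475.   40.9] [ 0.09 -0.06 -0.39  1.24  0.    0.05]
180 pull [355  36] [ 0.1  -0.39 -0.57  1.39  0.    0.07]
180 lugB [ 430.1 -322.7] [-0.64  0.07 -0.22  1.27  0.   -0.88]
180 hB [ 575.1 -288.4] [-0.46  0.32  0.06  1.31  0.   -0.7 ]
180 via [450   0] [ 0.   -0.17 -0.28  1.45  0.    0.  ]
180 hT [514.5 333.4] [0.58 0.23 0.08 1.42 0.   0.76]
```

Use the 180° flip throughout.

```bash
python3 - <<'E'
from h import *
p=off(SV,SY,-66)
bot.move_ptp([p[0]-40,p[1],150],q(SY+180)); effector.command_gripper(0.7,60)
R=qR(sensors.get_tcp_rot()); t=np.array(sensors.get_tool_pos()); f=viewer.grab_frame("wrist"); T=np.array(f["T_tool_cam"])
f["position"]=R@T[:3,3]+t
f["rotation"]=Ro.from_matrix(R@T[:3,:3]).as_quat()[[3,0,1,2]]
import pickle; pickle.dump(f,open("w1.pkl","wb")); save(f,"w1")
print(t,f["position"],sensors.get_t(),sensors.get_ft_force())
E
```

```text
[435.09751332  40.74757188 150.01576659] [362.97998009  38.46391572 291.65553838] 2.7417 [-0.38438637  0.01989756  0.36915392]
```

View pics/w1.png

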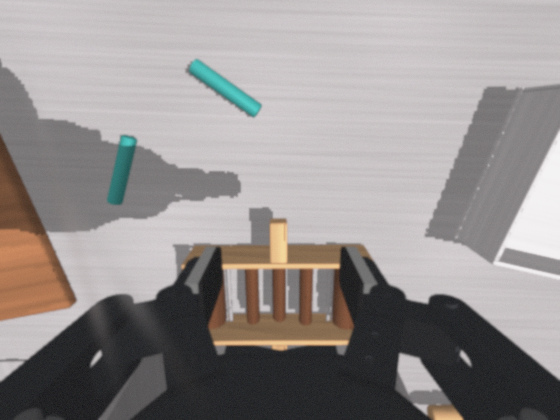

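Wrist view: the lug's top face runs from about (278,232) to (279,262), and all five sticks lie in the basin. Cast onto z=44:

```bash
python3 - <<'E'
from h import *
import pickle
f=pickle.load(open("w1.pkl","rb"))
print(ray(f,[(278.5,219),(278.5,232),(279.5,262),(187,266),(373,266),(271,240),(287,240)],44).round(1).tolist())
E
```

```text
[[450.3, 39.3, 44.0], [462.6, 39.7, 44.0], [492.0, 41.5, 44.0], [498.7, -43.3, 44.0], [493.2, 127.5, 44.0], [470.5, 33.2, 44.0], [470.0, 47.6, 44.0]]
```

```bash
python3 - <<'E'
from h import *
p=off(SV,SY,-66); o=q(SY+180)
bot.move_straight([*p,100],150,o); bot.move_straight([*p,17],80)
effector.command_gripper(0.35); effector.command_gripper(0,110)
print("open",sensors.get_opening())
f0=np.array(sensors.get_ft_force())
bot.move_straight([*p,32],40); bot.dwell(.2)
print("lift",np.array(sensors.get_ft_force())-f0,sensors.get_ft_torque())
r=off(p,SY,-115)
bot.move_straight([*r,32],90)
bot.move_straight([*r,70],80)
f=viewer.grab_frame("scene"); save(f,"s1",(150,100,420,330),2.8)
print(sensors.get_tool_pos(),sensors.get_opening(),sensors.get_t())
E
```

```text
open 0.16569162727315123
lift [ 2.55621939  0.69152418 -8.67543606] [ 0.01208762  0.18515772 -0.00643647]
[359.90903242  37.28415049  69.61925443] 0.16299982015079562 8.0
```

View pics/s1.png

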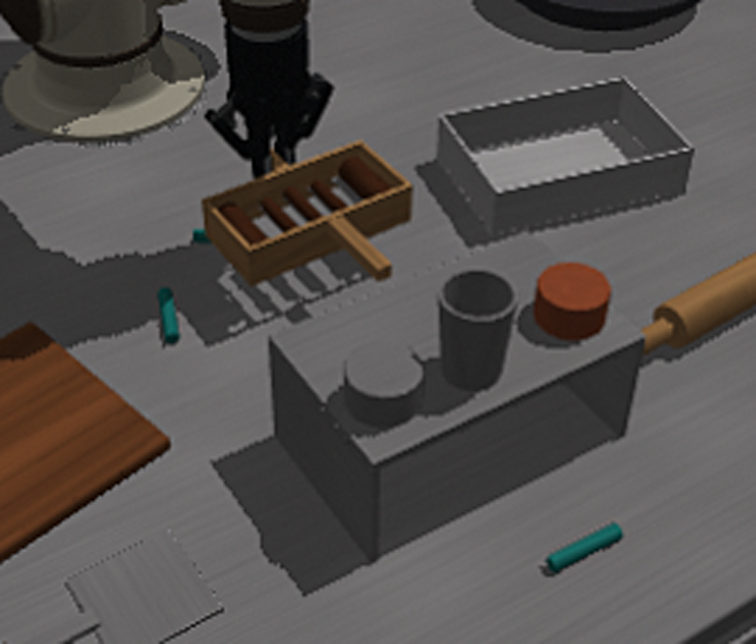

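The sieve hangs about level and clear of the shelf, with all five sticks in it. Carry it to the board.

```bash
python3 - <<'E'
from h import *
d=off(BD,BY,-66)
bot.move_straight([*d,70],110,q(BY+180))
bot.move_straight([*d,40],60); bot.dwell(.2)
print("hit",bot.move_straight([*d,31],20,force_limit=5),sensors.get_tool_pos(),sensors.get_ft_force())
effector.command_gripper(0.35); effector.command_gripper(0.6)
bot.move_straight([*off(BD,BY,-75),110],120)
h=off(BD,BY,83)
bot.move_straight([*h,160],250,q(BY+180))
bot.move_straight([*off(h,BY,-60),200],250)
R=qR(sensors.get_tcp_rot()); t=np.array(sensors.get_tool_pos()); f=viewer.grab_frame("wrist"); T=np.array(f["T_tool_cam"])
f["position"]=R@T[:3,3]+t; f["rotation"]=Ro.from_matrix(R@T[:3,:3]).as_quat()[[3,0,1,2]]
g=viewer.grab_frame("top")
import pickle; pickle.dump(f,open("w2.pkl","wb"));pickle.dump(g,open("top2.pkl","wb"))
a=f["img"][:,:,::-1]; b=cv2.resize(g["img"][180:340,340:500,::-1],(420,420),interpolation=cv2.INTER_CUBIC)
cv2.imwrite("pics/w2.png",cv2.resize(np.hstack([a,b]),(800,343)))
print(sensors.get_t())
E
```

```text
hit True [ 430.06637927 -322.76260621   32.37388915] [-0.63966552  1.15993487  4.7348992 ]
15.5583
```

View pics/w2.png

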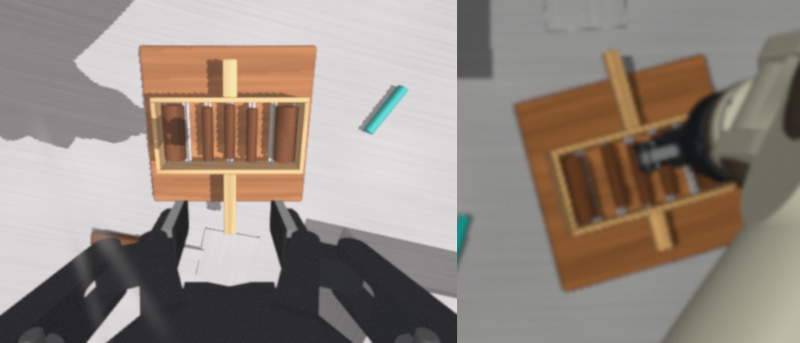

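Wrist view (0.816×): the sieve sits flat in the middle of the board with all five sticks. Its handle runs from (230,174) to (231,235), with rim corners at (150,98), (311,98), (304,172), (156,172).

```bash
python3 - <<'E'
from h import *
import pickle
f=pickle.load(open("w2.pkl","rb"));s=800/980
for n,c,z in(("rim",[(150,98),(311,98),(304,172),(156,172)],59),("board",[(138,46),(317,46),(302,201),(153,201)],15),("handle",[(230.3,174),(230.8,235),(230,60),(230,97)],59)):
    p=ray(f,np.array(c)/s,z)[:,:2];print(n,p.round(1).tolist(),p.mean(0),np.linalg.norm(np.roll(p,-1,0)-p,axis=1))
    if z==59 and n=="handle":
        d=p[1]-p[3]; print(np.degrees(np.arctan2(d[1],d[0])))
print(off(BD,BY,83))
E
```

```text
rim [[469.9, -404.5], [428.9, -229.7], [513.3, -209.9], [554.6, -385.5]] [ 491.67164222 -307.39349213] [179.63795711  86.70387609 180.41696542  86.8064846 ]
board [[416.8, -440.0], [367.2, -228.4], [566.9, -181.8], [616.8, -393.5]] [ 491.93930562 -310.93989945] [217.29699178 205.10015935 217.4655259  205.27860213]
handle [[536.4, -296.7], [618.8, -276.5], [411.4, -326.6], [448.3, -317.9]] [ 503.71575834 -304.41746817] [ 84.86575356 213.38124505  37.93770026  90.57870018]
13.630943265244966
[ 575.07384644 -288.40587181]
```

```bash
python3 - <<'E'
from h import *
h=off(BD,BY,83)-np.array([.5,0])
bot.move_straight([*h,120],200,q(BY+180)); bot.move_straight([*h,32],90)
effector.command_gripper(0.35); effector.command_gripper(0,120)
print("open",sensors.get_opening()); f0=np.array(sensors.get_ft_force())
bot.move_straight([*h,50],40); bot.dwell(.2)
print("lift",np.array(sensors.get_ft_force())-f0)
bot.move_straight([*h,110],100)
bot.move_straight([455,-110,110],150,q(180))
d=off(TN,TY,83)
bot.move_straight([*d,110],170,q(TY+180))
bot.move_straight([*d,97],60)
f=viewer.grab_frame("scene"); g=viewer.grab_frame("top")
a=cv2.resize(f["img"][100:240,260:440,::-1],(514,400),interpolation=cv2.INTER_CUBIC); b=cv2.resize(g["img"][240:350,60:200,::-1],(286,225),interpolation=cv2.INTER_CUBIC)
b=np.vstack([b,np.zeros((175,286,3),np.uint8)])
cv2.imwrite("pics/s3.png",np.hstack([a,b])); print(sensors.get_t(),sensors.get_tool_pos())
E
```

```text
open 0.16728847005711514
lift [ 0.33450981 -0.35922785 -5.11702695]
24.3417 [514.49487854 333.40989459  96.98114456]
```

View pics/s3.png

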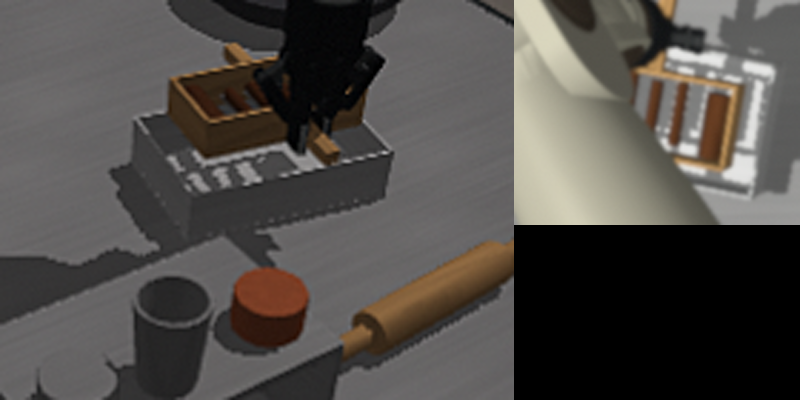

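The sieve is over the tin, level and above the rim. Shake gently and look for change.

```bash
cat > shake.py <<'E'
from h import *
import sys
D,V,N,n=float(sys.argv[1]),float(sys.argv[2]),int(sys.argv[3]),sys.argv[4]
d=off(TN,TY,83); u=off((0,0),TY+90,1)
fz=lambda:np.mean([sensors.get_ft_force()[2] for _ in range(20)])
bot.dwell(.3); w0=fz(); t=sensors.get_t()
for i in range(N):
    bot.move_straight([*(d+u*D/2),97],V); bot.move_straight([*(d-u*D/2),97],V)
print("stroke T",(sensors.get_t()-t)/(2*N))
bot.move_straight([*d,97],60); bot.dwell(.4); print("dF",fz()-w0,sensors.get_opening())
f=viewer.grab_frame("scene"); g=viewer.grab_frame("top")
a=cv2.resize(f["img"][115:200,300:410,::-1],(518,400),interpolation=cv2.INTER_CUBIC); b=cv2.resize(g["img"][240:350,60:200,::-1],(282,222),interpolation=cv2.INTER_CUBIC)
b=np.vstack([b,np.zeros((178,282,3),np.uint8)])
cv2.imwrite(f"pics/{n}.png",np.hstack([a,b])); print(sensors.get_t())
E
python3 shake.py 30 160 3 k1
```

```text
stroke T 0.32221666666666654
dF 0.6030738676107372 0.1617595495922785
27.475
```

View pics/k1.png

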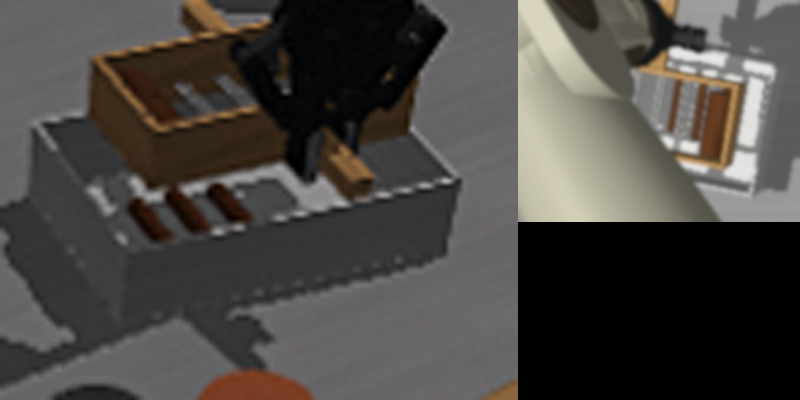

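All three thin sticks lie in the tin at (150,220), (187,210) and (229,203) in the left crop. Return the sieve to the board.

```bash
python3 - <<'E'
from h import *
import pickle
d=off(TN,TY,83); h=off(BD,BY,83)-np.array([.5,0])
bot.move_straight([*d,115],60)
bot.move_straight([455,-110,115],150,q(180))
bot.move_straight([*h,110],140,q(BY+180))
bot.move_straight([*h,42],70); bot.dwell(.2)
print("hit",bot.move_straight([*h,31],20,force_limit=5),sensors.get_tool_pos())
effector.command_gripper(0.35); effector.command_gripper(0.7)
bot.move_straight([*h,120],120)
bot.move_straight([*off(h,BY,-60),200],200)
R=qR(sensors.get_tcp_rot()); t=np.array(sensors.get_tool_pos()); f=viewer.grab_frame("wrist"); T=np.array(f["T_tool_cam"])
f["position"]=R@T[:3,3]+t; f["rotation"]=Ro.from_matrix(R@T[:3,:3]).as_quat()[[3,0,1,2]]; pickle.dump(f,open("w4.pkl","wb"))
bot.move_ptp([330,0,300],q(180))
g=viewer.grab_frame("top"); s=viewer.grab_frame("scene")
b=g["img"][50:350,60:500,::-1]; b=cv2.resize(b,(400,273)); a=cv2.resize(f["img"][:,:,::-1],(400,300)); c=cv2.resize(s["img"][:,:,::-1],(400,300))
cv2.imwrite("pics/end.png",np.vstack([np.hstack([a,c]),np.hstack([b,np.zeros_like(b)])])); print(sensors.get_t())
E
```

```text
hit True [ 574.67309301 -288.32564264   32.27650375]
38.3333
```

View pics/end.png

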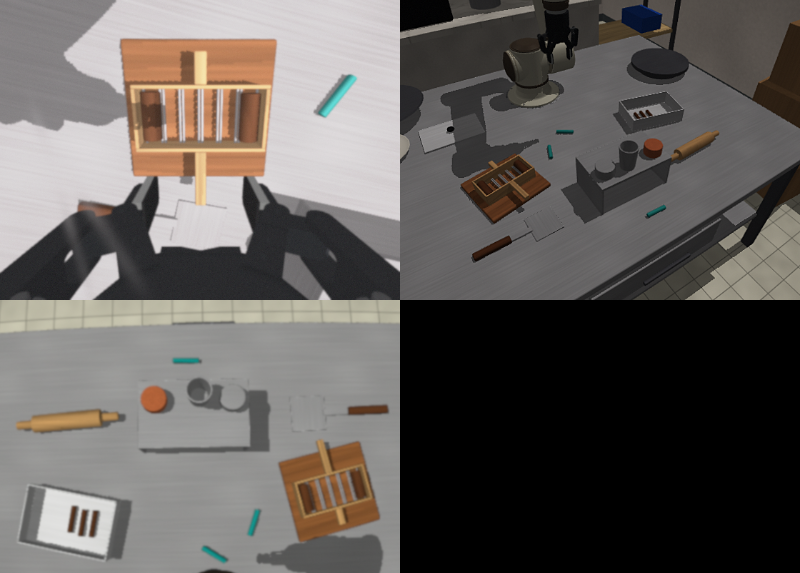

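The views show the sieve with its two thick sticks centred on the board, three thin sticks in the tin at (84,521), and the bystanders in place.

```bash
python3 - <<'E'
from h import *
import pickle
f=pickle.load(open("w4.pkl","rb"));s=400/560
for n,c,z in(("rim",[(130,86),(271,86),(266,151),(135,151)],59),("board",[(121,40),(276,40),(264,176),(133,176)],15)):
    p=ray(f,np.array(c)/s,z)[:,:2];print(n,p.mean(0),np.linalg.norm(np.roll(p,-1,0)-p,axis=1))
bot.hand_in()
E
```

```text
rim [ 492.50380321 -307.4014649 ] [178.78566079  86.63795022 181.39557693  86.55548953]
board [ 491.96414038 -310.53230989] [213.96311473 204.65132198 217.15598367 204.41026574]
the job is handed in; nothing more can be done
```

The job is done and handed in, after about 38 s of robot time against the 72 s limit.

I lifted the sieve out by its lug, set it on the board and let go, then took it by the long handle. Three gentle side-to-side shakes over the tin dropped all three thin sticks. The sieve then went back on the board and was released.

**Final checks:**
- **Sticks:** the last pictures show all three thin sticks in the tin and the two thick ones in the sieve.
- **Sieve position:** its centre is about 3 mm from the board's centre, and it looks flat.
- **Tumbler, rolling pin and turner:** they appear unmoved by eye; I did not measure them.
- **Disagreement:** sizes measured in the pictures came out a few millimetres small (tin about 145 for 150, board about 205 by 217 for 210 by 220), within what I could read from the pictures. The force change during the shake (0.60 N) was more than the 0.35 N the sticks weigh, so I relied on the pictures to confirm the drop.
- **Not checked:** contact forces and joint speeds were not logged during the moves. No check failed.

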